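# Refit the snap ring that retains the sprung collar on a seed mill spindle

## Task

Take the steel snap ring off its parking stub by its two eyes, squeezing them together so that the ring spreads, lower it over the mill's upright spindle and press the sprung collar down gently with it until the groove is uncovered. Then let the ring contract into the groove, so that it sits level and keeps the collar held down by itself. Do not force the collar, and leave the jar and the dishes where they are.

Things in the scene. Friction and masses are not known exactly. Their poses are not given: they have to be found in the camera images.
- ring: Snap ring, plain steel, 4 mm thick, 90 g, loose, starts level and contracted. Origin: bore centre, underside; +x to its heel (hinge barrel 13 mm wide, 8 mm high, at x = 29 mm), -x to its two eyes. Two sprung jaws turn on the heel; contracted bore 34 mm, 50 mm outside. Arms to the eyes cross (8 mm high), so squeezing the eyes TOGETHER spreads the ring; keep fingertips 10 to 14 mm above the underside.
- eye_left (a point): Eye carried by the jaw on the ring's +y side, lying on its -y side: upright plate 18 mm long (x), 5 mm thick, from 9 to 44 mm above the underside, dark hole mark. Point: plate centre, 26.5 mm above the underside. Contracted: ring x = -36, y = -23 mm, 56 mm over both eyes, plates 0.27 rad off x. Spread to the stop: x = -40, y = -5 mm, about 14 mm over the outer faces, plates parallel to x.
- eye_right (a point): The other eye (y mirrored). Squeezing takes 5 N at first, 11 N at the stop. At the stop the bore clears a 40 mm shaft by 2 to 2.5 mm all round, and a firm grip (20 to 45 N) does no harm; it is needed so that the ring does not slip or turn in the fingers as it is pressed down. Gripped at the eyes' middle, the fingers stay at their middle (x = -40 once spread).
- jaw_left (a joint): Angle in rad of the jaw on the ring's +y side: 0 contracted, 0.27 fully spread (stop); about 0.01 in the groove, about 0.1 if the ring clamps the spindle outside the groove.
- jaw_right (a joint): The same for the jaw on the ring's -y side.
- stub: Grey plastic parking stub, fixed: round stand 20 mm high, 52 mm across (foot 64 mm), with a pin 20 mm across and 14 mm high on top that stands loosely in the ring's bore; the ring's underside lies on the stand and its eyes overhang the edge. Origin: centre of its underside.
- spindle_axis (a point): A point on the spindle axis 160 mm above the drive's underside, clear above the tip: start the descent here. The collar's spring gives 1.5 N plus 0.4 N per mm; firm stop 7 mm down (4.3 N), 0.5 mm above the groove's lower edge; over 20 N forces it. A ring on the collar can enter the groove when it is 3 to 7 mm down; the spring then lifts it against the groove's upper edge.
- drive: The mill's drive unit, fixed: white housing 170 (x) by 140 (y) by 75 mm high, with a round dark boss 68 mm across, 10 mm high on top. Origin: centre of the underside, on the spindle's vertical axis.
- drive_top (a point): Centre of the housing top, on the spindle axis. Steel spindle, 40 mm across, tapering over its last 6 mm to 28 mm. Its height setting is NOT measured: the tip stands 44 to 72 mm above this point. From the tip down: groove (34.6 mm across) from 18 to 27 mm; upper face of the collar at rest at 19.5 mm, so it covers the groove. Collar: aluminium disc 56 mm across, 6 mm thick.
- jar: Bystander: closed amber glass jar with black cap, 56 mm across, 75 mm high; origin at the centre of its underside.
- dish: Bystander: covered petri dish 90 mm across, 16 mm high, on the robot's side of the bench; origin at the centre of its underside.
- dish_far: Bystander: the same kind of dish, on the far side.
Not all that is in view belongs to the job. What is meant by the drive is not blue, and is the smaller of those in its own colour. Leave any yellow look-alike of the ring alone.

How it is judged:
By the outcome, as a careful person would: the job done as asked, in the order asked, and still so for the second after the job is handed in, with the robot touching nothing.
It also fails if it takes over 61 s, if anything falls off the work surface, if the arm or the gripper's body presses on something with over 40 N, if the wrist force passes 120 N, or if a joint passes its speed limit or range.

## Robot

A 6-joint arm with a two-finger parallel gripper is mounted at the origin on the work surface. World frame = base frame: x ahead of the robot, y to its left, z up, the work surface at z = 0. Lengths are in mm, angles in rad, forces in N, time in s.
With the tool pointing down it reaches from about 250 to 850 mm from the base axis. Payload 12.5 kg.
Tool frame: the origin (TCP) lies between the finger pads; the fingertips stand 17 mm ahead of it and the grasp point (between the pads) lies 2 mm behind it; z points along the fingers, x is the direction in which the jaws open and shut, and the axes are right-handed (so a half turn about z gives the same grasp; the last joint's range is limited). The gripper opens to 93 mm and grips with 3 to 60 N. Pads are 15 mm wide; open, the fingers measure 128 mm over their backs; the gripper's body (75 mm by 188 mm) begins 65 mm behind the grasp point.
Start: joints at [1.053, 0.351, 1.652, -0, 1.139, -0.085], TCP at [230.646, 499.286, 235.633] pointing down, gripper open.
Joint ranges: [-2.75, 2.75], [-0.79, 2.1], [0.01, 2.65], [-1.57, 4.71], [0.07, 3.14], [-2.87, 2.87]. Speed limits (rad/s): [2.22, 2.22, 2.79, 3.14, 3.14, 3.14].

## Interface

Orientations are given as a rotation vector (axis times angle).
In Python, from cell import observe, read_camera, finish_job, find_in, trace gives the robot as it stands.
- The arm moves only by the tool play_rows, never from a script. Its argument "moves" is a list that holds one entry, the list of rows, each a list of 7 numbers: the opening in per cent of the stroke, from 0 (shut) to 100 (fully open), then the shift along the world's x, y, z in mm, then the turn, a rotation vector about the world's x, y, z in units of 8 degrees (1.0 is 8 degrees). In form: [[[gripper, x, y, z, wx, wy, wz], ...]]. A call has exactly 8 rows; each row shifts and turns the commanded pose from where the row before left it; what a row does not reach is not made up. A row lasts 1/8 s, in which the tool goes at most 62.5 mm and 10.7 degrees, less where a joint would pass 70% of its speed; a pose out of reach is approached as far as the arm can. A call is refused whole if a number of a shift passes 62.5 or a number of a turn 1, either way. A call with a gripper value outside its range is refused whole. The fingers move at their own pace and stop on an object; the grip force is fixed at half the most. Time passes only in rows, so rows that do not move let the fingers close, or fill a call up. It gives the time, the measured TCP pose, the force and the opening at its end, in the units of the state.
- observe(): the state, without advancing time (a new reading comes with each control period).
- read_camera(name): name is "side" or "top" or "wrist"; returns a dict with "pixels" (384x512x3 uint8, red, green, blue), "K" (3x3 intrinsics, pixels), "R" (3x3) and "t" (3): a world point X has camera coordinates R X + t; the wrist camera has in their place "T_tool_cam" (4x4, takes a point from camera to tool coordinates, whose origin is the TCP and whose axes are the tool frame's). Camera axes: x right, y down, z forward; pixel columns grow to the right and rows downward; lengths in mm; the calibration is good to about 2 mm. The wrist camera is an equidistant fisheye: a pixel r from the principal point sees the ray r / f radians off the axis. A picture is of the moment at which its call begins: read the wrist's pose just before it. There is no depth.
- finish_job(): hands the job in, once; it reports no verdict.
Trained networks look in a picture, given as the dict that the camera call returned (one of the last four; its "shot" number tells which), for a name from the list of things; names that differ only in an ending like _2 or _b are one class to them, and where a whole thing is asked for, a point or a joint stands for the part that bears it (a point fixed in the world has none). Each returns a list of dicts, best first, with "score" (0 to 1); they miss things now and then, are a little off and sometimes report something else, mostly with a low value. They report only what shows in the picture. A call takes as long as a camera call. They do not tell look-alikes from the thing itself.
- find_in(picture, label): "point" ([x, y, z] in mm, in world coordinates, good to about 4 mm: the middle of the surface that is visible of it).
- trace(picture, label): "mask" (384x512 bool, what is visible of it).
The state is a dict: "t": time; "joint_positions": joint angles; "qd": joint speeds; "effort": joint torques, N m; "eef_pos": TCP position; "tcp_rot": TCP orientation; "wrist_force": force on the tool from outside, world axes, zero at the start; "ft_torque": the same for the moment, N m; "finger_gap": finger opening in mm.
Only numpy, scipy, OpenCV 4.12 (cv2) and the standard library are available. Lean on these libraries where they do the work, as an engineer would, in place of code of your own. Each camera call takes 0.05 s, during which the arm holds its last target. There are 200 camera calls.

## Working session

There is one attempt and no reset: what is moved stays moved. The work goes in short steps, Python scripts to look and compute and a tool call to move; the robot and the scene stay as the last step left them, time stands still between calls to the robot, and variables do not carry over. Pictures are saved under pics/ and viewed, about 8 in all and at most 12, crops included, and the job is handed in when it is done.

Besides the shell and the picture viewer there is one more tool, called after "Emit:" as a command line: name --argument value ..., lists and objects as JSON in quotes. play_rows: Moves the arm, as the interface text tells. Its arguments: {"type":"object","properties":{"moves":{"type":"array"}},"required":["moves"]}

```bash
mkdir -p pics; ls
cat > h.py <<'E'
import numpy as np,cv2
from cell import observe,read_camera,finish_job,find_in,trace
def save(p,n,crop=None,s=1):
    im=p["pixels"][:,:,::-1]
    if crop: x0,y0,x1,y1=crop; im=im[y0:y1,x0:x1]
    cv2.imwrite("pics/"+n,cv2.resize(im,None,fx=s,fy=s,interpolation=cv2.INTER_CUBIC))
def proj(p,X):
    c=np.array(p["R"])@np.array(X,float)+np.array(p["t"]); u=np.array(p["K"])@c; return u[:2]/u[2]
def ray(p,u):
    R=np.array(p["R"]);t=np.array(p["t"]); d=R.T@np.linalg.solve(np.array(p["K"]),[u[0],u[1],1.]); return -R.T@t,d
def atz(p,u,z):
    o,d=ray(p,u); return o+d*(z-o[2])/d[2]
E
python3 - <<'E'
from h import *
o=observe();print(o)
a=read_camera("top");b=read_camera("side")
im=np.hstack([a["pixels"],b["pixels"]])
save(a,"top.png");save(b,"side.png")
cv2.imwrite("pics/both.png",cv2.resize(np.vstack([a["pixels"],b["pixels"]])[:,:,::-1],(780,1170))[:1170])
for p,n in((a,"top"),(b,"side")):
    print(n,np.round(p["K"],1).tolist(),np.round(p["R"],3).tolist(),np.round(p["t"],1).tolist())
    for l in["ring","eye_left","eye_right","stub","drive","drive_top","jar","dish"]:
        for r in find_in(p,l)[:4]: print(l,np.round(r["point"],1),round(r["score"],2),np.round(proj(p,r["point"])))
E
```

```text
pics
{'t': 0.0, 'joint_positions': array([ 1.05338776e+00,  3.51241009e-01,  1.65239899e+00, -1.51798264e-05,
        1.13910855e+00, -8.45845618e-02]), 'qd': array([ 0.00019771, -0.00149516,  0.00065803,  0.0009205 , -0.00017272,
       -0.00103836]), 'effort': array([-8.34228149e-05, -4.97321355e+01, -2.85258096e+01,  6.98667951e-02,
        2.57060886e-02, -1.09148102e-04]), 'eef_pos': array([230.50519199, 499.01861897, 235.10834613]), 'tcp_rot': array([ 2.64615786e+00,  1.69233331e+00, -1.59642426e-03]), 'wrist_force': array([0.52125122, 0.41990128, 1.22604159]), 'ft_torque': array([-0.0084167 ,  0.0132671 , -0.01451919]), 'finger_gap': 92.89893415110905}
top [[489.8, 0.0, 248.0], [0.0, 489.8, 190.9], [0.0, 0.0, 1.0]] [[0.001, -1.0, -0.006], [-0.998, -0.001, -0.062], [0.062, 0.006, -0.998]] [-2.2, 483.9, 1329.2]
ring [559.5 239.4  22.8] 0.56 [160. 163.]
ring [634.8 123.9   6.2] 0.45 [203. 137.]
eye_left [555.4 246.1  27.6] 0.61 [157. 164.]
eye_right [637.4 111.9   6.5] 0.66 [207. 136.]
eye_right [564.6 227.5  24.8] 0.64 [164. 161.]
eye_right [ 510.6 -251.5   78.9] 0.45 [343. 179.
[... 507 characters left out ...]
209.]
dish [690.3  -0.8  68.7] 0.57 [248. 112.]
side [[418.9, 0.0, 254.5], [0.0, 418.9, 189.7], [0.0, 0.0, 1.0]] [[0.822, -0.569, 0.02], [-0.37, -0.561, -0.74], [0.432, 0.601, -0.672]] [-400.1, 248.3, 1094.1]
ring [633.2 109.9   6.5] 0.59 [272. 174.]
ring [544.8 241.7  26.8] 0.57 [229. 158.]
eye_left [546.9 207.7  32.7] 0.48 [235. 162.]
eye_right [543.5 252.4  28.6] 0.38 [227. 157.]
drive [ 493.7 -278.8   74.3] 0.78 [318. 254.]
drive [356.2 203.5  72.3] 0.68 [184. 173.]
drive [ 150.9 -337.1   95.5] 0.61 [216. 336.]
drive_top [ 149.7 -338.    98.4] 0.71 [215. 336.]
drive_top [352.5 205.3  72.7] 0.65 [183. 173.]
jar [681.4 -14.6  43.9] 0.57 [307. 181.]
dish [428.3 -12.5  14.9] 0.77 [241. 218.]
```

View pics/top.png

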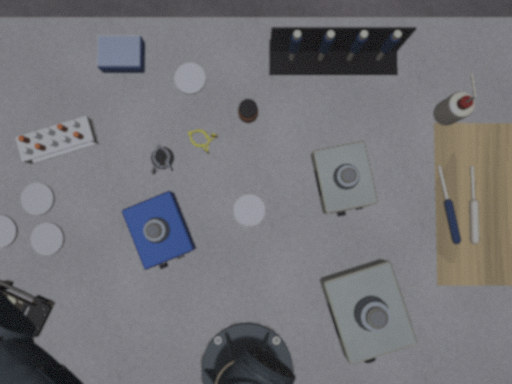

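View pics/side.png

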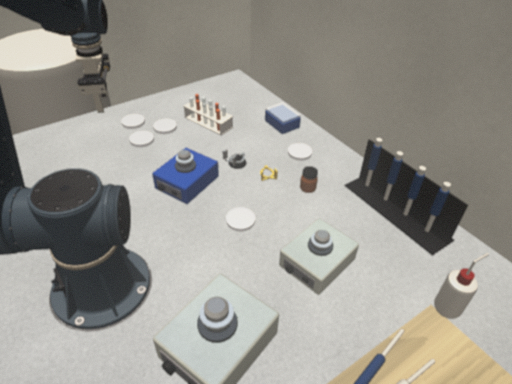

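The pictures show three drives. They are blue at top px (158,230), large white at (368,311) and small white at (344,178), so the small white one is meant. Two rings show: the grey one on its stub at (161,158) is the one wanted, and the yellow one at (203,139) is to be left alone. I'll confirm both picks in one enlarged montage.

Run:
```python
from h import *
a=read_camera("top");b=read_camera("side")
def crop(p,u,h,s): x,y=u; return cv2.resize(p["pixels"][y-h:y+h,x-h:x+h],(s,s),interpolation=cv2.INTER_CUBIC)
r1=np.hstack([crop(a,(161,158),22,390),crop(b,(235,158),22,390)]);r2=np.hstack([crop(a,(344,178),45,200),crop(b,(318,250),45,200)])
r2=np.hstack([r2,np.zeros((200,380,3),np.uint8)])
cv2.imwrite("pics/c1.png",np.vstack([r1,r2])[:,:,::-1])
for p in(a,b):
    for l in["ring","stub","drive","eye_left","eye_right"]:
        for r in trace(p,l)[:4]:
            m=r["mask"];ys,xs=np.nonzero(m);print(l,round(r["score"],2),m.sum(),xs.mean().round(1),ys.mean().round(1),xs.min(),xs.max(),ys.min(),ys.max(), cv2.minAreaRect(np.c_[xs,ys].astype(np.float32)))
```

```text
ring 0.78 195 205.0 140.0 190 216 130 150 ((201.58078002929688, 139.203857421875), (26.13632583618164, 19.032155990600586), 15.255120277404785)
ring 0.54 258 160.5 159.3 152 172 144 172 ((159.4024200439453, 157.3780517578125), (26.749881744384766, 20.603694915771484), 77.90524291992188)
stub 0.74 201 164.2 156.3 155 174 147 165 ((163.94615173339844, 155.5692596435547), (16.74468994140625, 19.845556259155273), 82.87498474121094)
drive 0.75 3769 344.2 177.3 311 378 140 216 ((344.57073974609375, 179.16343688964844), (70.96052551269531, 57.620506286621094), 77.90524291992188)
drive 0.58 3603 159.3 229.8 124 194 192 267 ((160.2413787841797, 230.89657592773438), (69.06719970703125, 56.98699951171875), 66.80140686035156)
drive 0.55 6829 367.8 310.5 320 416 259 363 ((368.5784606933594, 311.6702880859375), (97.41551208496094, 75.2354736328125), 72.4075698852539)
eye_left 0.67 41 160.0 162.2 153 171 154 168 ((161.26583862304688, 162.90731811523438), (21.878210067749023, 7.062266826629639), 32.905242919921875)
eye_right 0.63 13 201.2 131.1 196 207 130 135 ((202.01368713378906, 131.3698577880859
[... 351 characters left out ...]
6679688)
drive 0.96 3646 318.0 255.3 279 358 219 293 ((317.69891357421875, 253.27903747558594), (61.61907958984375, 69.3493423461914), 41.987213134765625)
drive 0.66 2426 185.6 174.9 152 218 148 203 ((185.5, 174.0), (48.790367126464844, 61.51828384399414), 45.0)
drive 0.6 9094 216.3 334.3 153 278 273 383 ((214.15296936035156, 336.1882629394531), (94.2848129272461, 117.08528900146484), 38.81138610839844)
eye_left 0.64 39 273.9 174.2 264 277 169 178 ((271.79705810546875, 175.53822326660156), (7.592953205108643, 13.651976585388184), 57.52880859375)
eye_right 0.45 160 233.6 157.1 223 245 150 164 ((233.67681884765625, 157.40853881835938), (22.196741104125977, 13.03092098236084), 6.34019136428833)
```

View pics/c1.png

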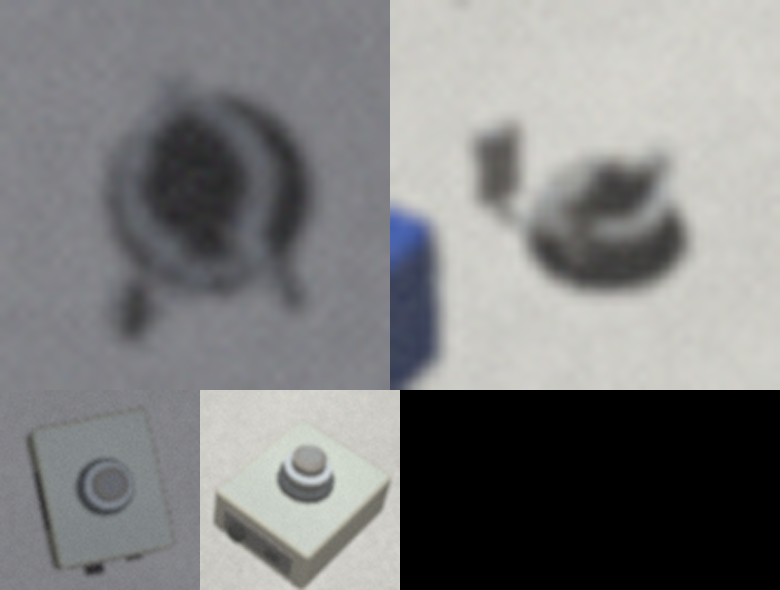

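The grey ring on its stub is confirmed, with bore centre near top px (161,157), eyes at (154,171) and (172,169), and heel at (159,146). The small white drive has its spindle at about (347,176). Next I'll compute the poses and a hover above the ring.

Run:
```python
from h import *
from scipy.spatial.transform import Rotation as Ro
a=read_camera("top");o=observe()
c=atz(a,(161.3,156.9),23);e1=atz(a,(154,171),48);e2=atz(a,(171.7,169.3),48);h=atz(a,(158.7,146),28)
print("c",c,"e",e1,e2,"h",h)
m=(e1+e2)/2
for v in(h-c,c-m,h-m): print("yaw",np.degrees(np.arctan2(v[1],v[0])))
print("eye line",np.degrees(np.arctan2(*(e1-e2)[[1,0]])), np.linalg.norm(e1-e2))
b=read_camera("side")
# side eye: crop (497,165)->px
u=(213+(497-390)*44/390,136+165*44/390);print("side left eye",atz(b,u,46.5), "ring c side",atz(b,(213+(600-390)*44/390,136+205*44/390),23))
for z in(119,133,147):print(z,atz(a,(299+107*90/200,133+97*90/200),z),atz(b,(273+110*90/200,205+68*90/200),z))
w=read_camera("wrist");print(np.round(w["K"],1).tolist(),np.round(w["T_tool_cam"],3).tolist())
R=Ro.from_rotvec(o["tcp_rot"]).as_matrix();print("toolx yaw",np.degrees(np.arctan2(R[1,0],R[0,0])),o["t"])
```

```text
c [576.64574972 236.10191025  23.        ] e [535.22197721 250.66674857  48.        ] [539.83211393 203.11845386  48.        ] h [605.9949258 242.6636636  28.       ]
yaw 12.602668532587293
yaw 13.247331275718393
yaw 12.971400725895215
eye line 95.53791290269271 47.7712642788591
side left eye [532.04158147 245.41712482  46.5       ] ring c side [567.96400888 227.80453142  23.        ]
119 [ 513.77572588 -253.48391986  119.        ] [ 514.11936159 -263.63398216  119.        ]
133 [ 512.49577756 -250.72650675  133.        ] [ 504.30891    -271.99077407  133.        ]
147 [ 511.21582924 -247.96909364  147.        ] [ 494.4984584  -280.34756598  147.        ]
[[297.3, 0.0, 257.3], [0.0, 297.3, 192.3], [0.0, 0.0, 1.0]] [[1.0, -0.001, 0.0, -0.1], [0.001, 0.964, 0.266, -73.448], [-0.001, -0.266, 0.964, -148.556], [0.0, 0.0, 0.0, 1.0]]
toolx yaw 65.19863215080515 1.55
```

Emit:
play_rows --moves '[[[100,38,-34,-4,0,0,0.56],[100,38,-34,-4,0,0,0.56],[100,38,-34,-4,0,0,0.56],[100,38,-34,-4,0,0,0.56],[100,38,-34,-4,0,0,0.56],[100,38,-34,-5,0,0,0.56],[100,39,-34,-5,0,0,0.56],[100,39,-34,-5,0,0,0.56]]]'

```text
t: 2.65
eef_pos: [537.9, 226.0, 200.6]
tcp_rot: [1.994, 2.427, 0.0]
wrist_force: [-0.3, 0.2, 0.1]
finger_gap: 92.8
```

```bash
cat >> h.py <<'E'
from scipy.spatial.transform import Rotation as Ro
def wcam(w,o):
    T=np.eye(4);T[:3,:3]=Ro.from_rotvec(o["tcp_rot"]).as_matrix();T[:3,3]=o["eef_pos"];return T@np.array(w["T_tool_cam"])
def wproj(w,T,X):
    c=np.linalg.inv(T)@np.r_[X,1.];K=np.array(w["K"]);r=np.hypot(c[0],c[1]);th=np.arctan2(r,c[2]);return K[:2,2]+K[0,0]*th*c[:2]/r
def wray(w,T,u):
    K=np.array(w["K"]);d=(np.array(u,float)-K[:2,2])/K[0,0];th=np.hypot(*d);v=np.r_[d/th*np.sin(th),np.cos(th)];return T[:3,3],T[:3,:3]@v
def watz(w,T,u,z):
    o,d=wray(w,T,u);return o+d*(z-o[2])/d[2]
def yawx(o):
    R=Ro.from_rotvec(o["tcp_rot"]).as_matrix();return np.degrees(np.arctan2(R[1,0],R[0,0]))
E
python3 - <<'E'
from h import *
o=observe();w=read_camera("wrist");T=wcam(w,o);print(o["t"],o["eef_pos"],yawx(o),o["wrist_force"])
save(w,"w1.png")
for l in["ring","eye_left","eye_right","stub"]:
    for r in find_in(w,l)[:3]: print(l,np.round(r["point"],1),round(r["score"],2),np.round(wproj(w,T,r["point"])))
E
```

```text
2.65 [537.86675066 225.99353615 200.55252994] 101.18309261996953 [-0.2728329   0.15155015  0.06971839]
ring [620.2 117.2   8.5] 0.94 [161. 222.]
ring [556.  237.9  22.3] 0.72 [264. 195.]
eye_left [625.1 109.4   8.8] 0.92 [155. 224.]
eye_left [553.  246.8  25.5] 0.81 [273. 195.]
eye_right [592.8 114.4  24.9] 0.82 [157. 206.]
eye_right [549.8 229.9  27.9] 0.76 [259. 190.]
stub [573.7 232.8  18.4] 0.66 [257. 208.]
```

View pics/w1.png

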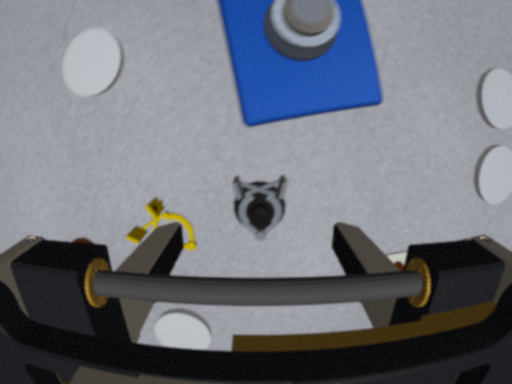

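The wrist view shows the grey ring with eyes near (238,185) and (283,184), bore at (260,208) and heel at (261,235). An enlarged crop will fix the yaw and position.

Run:
```python
from h import *
o=observe();w=read_camera("wrist");T=wcam(w,o);save(w,"w2.png",(220,165,300,245),7.5)
for u,z in(((260,208),24),((238,185),48),((283,184),48),((261,235),28)):print(watz(w,T,u,z).round(1))
```

```text
[569.9 237.2  24. ]
[541.7 208.   48. ]
[531.7 253.9  48. ]
[601.3 244.5  28. ]
```

View pics/w2.png

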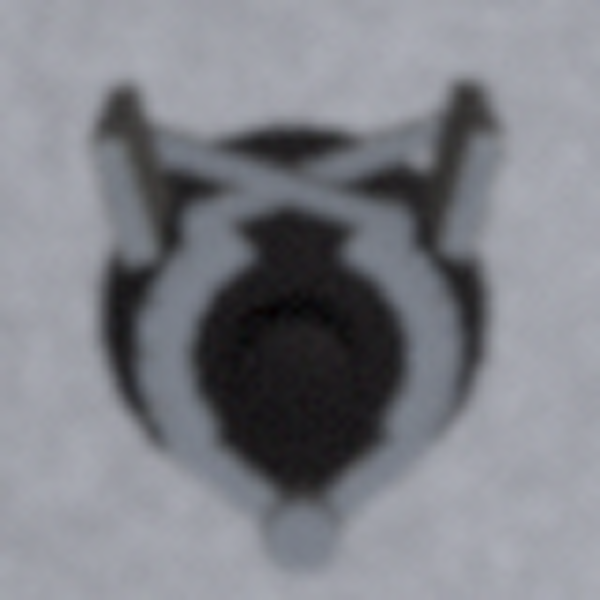

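Run:
```python
from h import *
o=observe();w=read_camera("wrist");T=wcam(w,o)
f=lambda x,y,z:watz(w,T,(220+(x-3.25)/7.5,165+(y-3.25)/7.5),z)
l=f(127,198,64);r=f(469,197,64);h=f(302,530,28);c=f(300,352,24);m=(l+r)/2
print(l,r,np.linalg.norm(l-r),"m",m,"c",c,"h",h)
for v in(c-m,h-m,h-c):print(np.degrees(np.arctan2(v[1],v[0])),np.hypot(*v[:2]))
e=r-l;print("eye",np.degrees(np.arctan2(e[1],e[0]))-90, o["eef_pos"],yawx(o))
R=Ro.from_rotvec(o["tcp_rot"]).as_matrix();print(R[:,2])
```

```text
[543.68842291 208.27568467  64.        ] [534.89399126 252.83611901  64.        ] 45.41997728207324 m [539.29120708 230.55590184  64.        ] c [574.04220821 237.9885813   24.        ] h [601.68165954 243.72288626  28.        ]
12.072743434631025 35.53697797133204
11.916928807237529 63.76470839606805
11.720769687750302 28.22802726550573
eye 11.164396380842575 [535.99869093 227.95010068 200.69727524] 101.04536324800269
[-2.59594644e-04  1.39719565e-04 -9.99999957e-01]
```

Emit:
play_rows --moves '[[[100,1.2,1.6,-30,0,0,0.1],[100,1.2,1.7,-30,0,0,0],[100,0,0,-30,0,0,0],[100,0,0,-25,0,0,0],[100,0,0,-18,0,0,0],[100,0,0,-10,0,0,0],[100,0,0,-6,0,0,0],[100,0,0,-2.6,0,0,0]]]'

```text
t: 4.0
eef_pos: [539.2, 230.7, 49.3]
tcp_rot: [1.98, 2.439, 0.001]
wrist_force: [-0.1, 0.6, -0.1]
finger_gap: 92.6
```

Run:
```python
from h import *
for i in range(2):
    o=observe();w=read_camera("wrist");print(o["t"],o["eef_pos"],yawx(o),o["wrist_force"])
save(w,"w3.png",(192,142,332,272),4.5)
```

```text
4.0 [539.2483092  230.7371111   49.26658138] 101.84522857296275 [-0.0651405   0.63491177 -0.11975055]
4.05 [539.14970543 230.65149685  49.0705907 ] 101.84130376104285 [ 0.60100219 -0.19601899 -0.59630705]
```

View pics/w3.png

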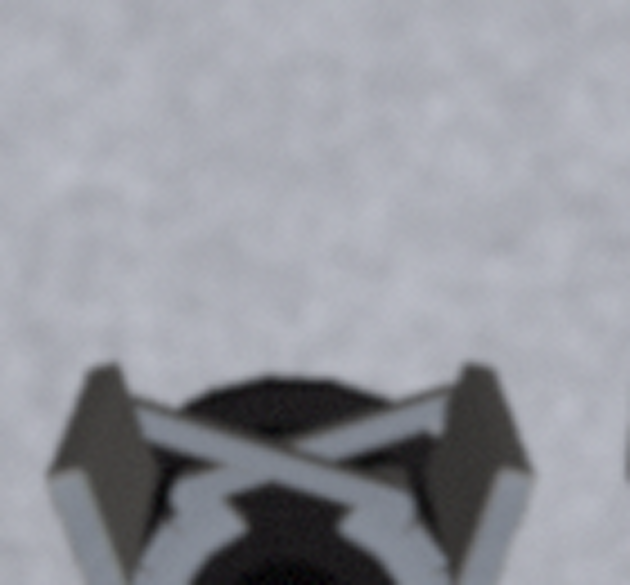

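The view shows the two eyes centred between the fingers (mid at px 257). Closing now.

Emit:
play_rows --moves '[[[50,0,0,0,0,0,0],[40,0,0,0,0,0,0],[25,0,0,0,0,0,0],[10,0,0,0,0,0,0],[0,0,0,0,0,0,0],[0,0,0,0,0,0,0],[0,0,0,0,0,0,0],[0,0,0,0,0,0,0]]]'

```text
t: 5.1
eef_pos: [539.0, 230.7, 49.1]
tcp_rot: [-1.98, -2.439, -0.0]
wrist_force: [-2.0, 0.6, 2.3]
finger_gap: 17.8
```

Run:
```python
from h import *
o=observe();w=read_camera("wrist");print(o["t"],o["finger_gap"],o["eef_pos"],o["wrist_force"],o["ft_torque"])
save(w,"w4.png",(192,142,332,362),2.6)
```

```text
5.1 17.83610151650717 [539.04272867 230.65518208  49.0917819 ] [-2.01572566  0.61862949  2.34194947] [0.11234236 0.25382054 0.00355831]
```

View pics/w4.png

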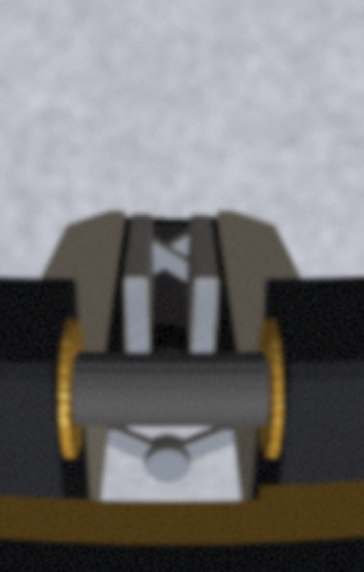

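The view shows both eyes between the pads, nearly together. The gap of 17.8 mm may still be closing, so I'll hold.

Emit:
play_rows --moves '[[[0,0,0,0,0,0,0],[0,0,0,0,0,0,0],[0,0,0,0,0,0,0],[0,0,0,0,0,0,0],[0,0,0,1,0,0,0],[0,0,0,1,0,0,0],[0,0,0,1,0,0,0],[0,0,0,1,0,0,0]]]'

```text
t: 6.15
eef_pos: [539.0, 230.6, 53.0]
tcp_rot: [-1.98, -2.439, 0.0]
wrist_force: [0.2, -0.1, -0.7]
finger_gap: 13.4
```

Run:
```python
from h import *
o=observe();print(o["t"],o["finger_gap"],o["eef_pos"],o["wrist_force"],o["ft_torque"])
```

```text
6.15 13.398957425654894 [539.01703836 230.55781139  52.98916366] [ 0.16445775 -0.10709325 -0.68439185] [0.04536788 0.03712603 0.00164972]
```

Fully spread at 13.4 mm and the ring is lifted. Now I'll carry it to a viewing pose above the small white drive.

Emit:
play_rows --moves '[[[0,0,0,30,0,0,0],[0,0,0,45,0,0,0],[0,0,0,50,0,0,0],[0,0,-20,40,0,0,-0.3],[0,-3,-35,22,0,0,-0.5],[0,-3,-45,10,0,0,-0.6],[0,-3,-45,10,0,0,-0.6],[0,-3,-45,0,0,0,-0.6]]]'

```text
t: 7.15
eef_pos: [527.0, 39.2, 260.9]
tcp_rot: [2.39, 2.037, 0.002]
wrist_force: [0.2, -1.1, -2.0]
finger_gap: 13.9
```

Emit:
play_rows --moves '[[[0,-3,-45,0,0,0,-0.6],[0,-3,-45,0,0,0,-0.6],[0,-3,-45,0,0,0,-0.6],[0,-3,-45,0,0,0,-0.6],[0,-3,-45,0,0,0,-0.6],[0,0,-35,0,0,0,0],[0,0,-22,0,0,0,0],[0,0,-10,0,0,0,0]]]'

```text
t: 8.15
eef_pos: [512.0, -252.0, 259.9]
tcp_rot: [-2.76, -1.499, 0.0]
wrist_force: [0.2, 0.1, -0.9]
finger_gap: 13.8
```

Run:
```python
from h import *
import time
for i in range(3): a=read_camera("top")
o=observe();w=read_camera("wrist");b=read_camera("side");T=wcam(w,o);print(o["t"],o["finger_gap"],o["eef_pos"],yawx(o),o["wrist_force"])
im=w["pixels"][100:340,150:370];cv2.imwrite("pics/w5.png",cv2.resize(im[:,:,::-1],None,fx=2.4,fy=2.4,interpolation=cv2.INTER_CUBIC))
cv2.imwrite("pics/b5.png",b["pixels"][:,:,::-1]);np.savez("v5.npz",T=T,px=w["pixels"])
for l in["drive","drive_top","ring"]:
    for r in find_in(w,l)[:2]: print(l,np.round(r["point"],1),round(r["score"],2),np.round(wproj(w,T,r["point"])))
```

```text
8.3 13.996761588651376 [ 512.1200273  -250.89907964  259.92317402] 57.05325616796231 [-0.17069074 -0.39525684 -1.43860931]
drive [471.7 196.4  30.2] 0.79 [480.   5.]
drive [ 257.4 -329.2   94.4] 0.75 [83. 41.]
drive_top [ 501.9 -248.    73.9] 0.62 [254. 168.]
drive_top [470.4 199.9  33.4] 0.49 [482.   3.]
ring [ 513.6 -250.9  253.3] 0.82 [259. 246.]
ring [631.2 109.1  11.6] 0.72 [482. 114.]
```

View pics/w5.png

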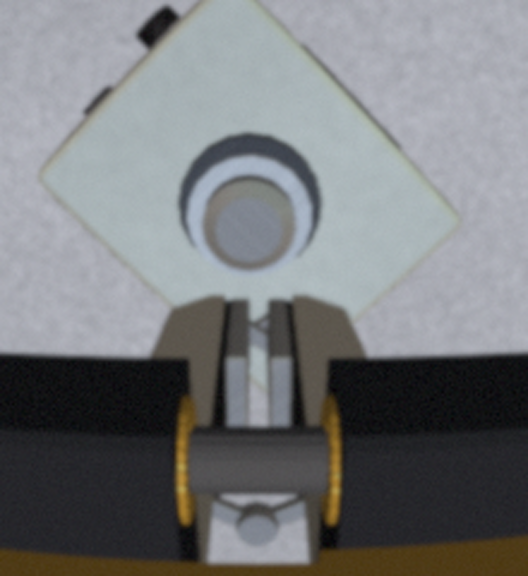

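The wrist view shows the spindle tip at crop (248,230), the collar around it, and the held ring's heel at crop (257,523). Next is a fit of concentric circles for the axis and tip height, and a check of where the held ring should appear.

```bash
cat > fit.py <<'E'
from h import *
from scipy.optimize import minimize
def fit(px,T,w,x0,zb=85,show=True):
    im=cv2.GaussianBlur(px.astype(np.float32),(0,0),1.0)
    gx=cv2.Sobel(im,cv2.CV_32F,1,0)/8;gy=cv2.Sobel(im,cv2.CV_32F,0,1)/8
    def score(c,r,z,lo,hi):
        # angles relative to direction toward camera (back = away)
        cam=T[:3,3]; a0=np.arctan2(cam[1]-c[1],cam[0]-c[0])
        a=a0+np.linspace(lo,hi,61);P=[wproj(w,T,[c[0]+r*np.cos(t),c[1]+r*np.sin(t),z]) for t in a]
        Q=[wproj(w,T,[c[0]+(r+1)*np.cos(t),c[1]+(r+1)*np.sin(t),z]) for t in a]
        P=np.array(P,np.float32);d=np.array(Q)-P;d/=np.linalg.norm(d,axis=1)[:,None]
        s=lambda g:cv2.remap(g,P[None,:,0],P[None,:,1],cv2.INTER_LINEAR)[0]
        g=s(gx)*d[:,:1]+s(gy)*d[:,1:]
        return g.mean(0)
    def parts(v):
        c=v[:2];t=v[2]
        return [score(c,14,t,-np.pi,np.pi),score(c,20,t-6,-1.3,1.3),score(c,28,t-19.5,-1.3,1.3),score(c,34,zb,-1.,1.)]
    f=lambda v:-sum(np.abs(p).sum() for p in parts(v))
    best=None
    for t in range(116,152,4):
        m=minimize(f,[x0[0],x0[1],t],method="Nelder-Mead",options=dict(initial_simplex=[[x0[0],x0[1],t],[x0[0]+5,x0[1],t],[x0[0],x0[1]+5,t],[x0[0],x0[1],t+4]],xatol=.05,fatol=.01))
        if show: print(t,m.x.round(1),round(m.fun,1))
        if best is None or m.fun<best.fun: best=m
    print("best",best.x.round(2),[np.abs(p).sum().round(1) for p in parts(best.x)]);return best.x
E
python3 - <<'E'
from fit import *
d=np.load("v5.npz");w=read_camera("wrist");o=observe();print(o["eef_pos"])
T=d["T"].copy();T=wcam(w,o)
print("heel pred",[wproj(w,T,(T@np.linalg.inv(np.array(w["T_tool_cam"]))@np.r_[0,y,21,1])[:3]).round(1) for y in(66,69,72)],"seen 257.1 317.9")
c=fit(w["pixels"],T,w,watz(w,T,(150+248/2.4,100+230/2.4),130)[:2])
im=cv2.resize(w["pixels"][130:250,190:330][:,:,::-1],None,fx=5,fy=5,interpolation=cv2.INTER_CUBIC)
for r,z in((14,c[2]),(20,c[2]-6),(28,c[2]-19.5),(34,85)):
    P=np.array([(wproj(w,T,[c[0]+r*np.cos(t),c[1]+r*np.sin(t),z])-[190,130])*5+2 for t in np.linspace(0,6.28,90)]);cv2.polylines(im,[P.astype(int)],True,(0,0,255),1)
cv2.imwrite("pics/f1.png",im)
E
```

```text
[ 512.18931342 -250.83282477  260.16074022]
heel pred [array([257.3, 317. ]), array([257.3, 320.1]), array([257.3, 323.1])] seen 257.1 317.9
116 [ 516.4 -258.5  118.9] -206.8
120 [ 516.5 -258.5  118.7] -206.8
124 [ 516.5 -258.5  118.9] -206.8
128 [ 516.5 -258.5  118.7] -206.8
132 [ 516.5 -258.5  118.6] -206.8
136 [ 516.1 -258.3  136.7] -170.5
140 [ 516.  -258.3  136.5] -170.5
144 [ 516.5 -258.5  118.4] -206.8
148 [ 516.5 -258.5  118.6] -206.8
best [ 516.5  -258.51  118.74] [np.float64(8.1), np.float64(49.7), np.float64(66.0), np.float64(83.0)]
```

View pics/f1.png

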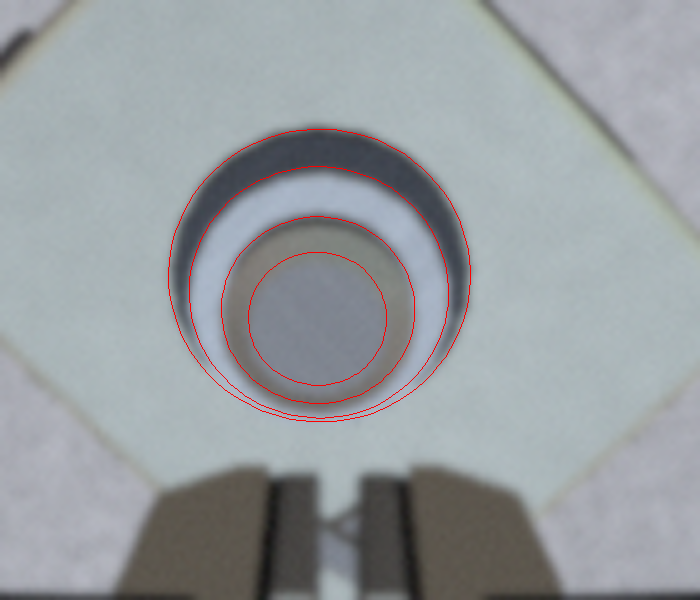

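The circles fit the tip, shoulder, collar and boss closely. There is a scale difference of about 2%, so I'll refit with the scale free and then go to the descent start.

Run:
```python
from fit import *
w=read_camera("wrist");o=observe();print(o["t"],o["eef_pos"],yawx(o))
T=wcam(w,o);K0=np.array(w["K"])
for s in(1,.99,.98,.97,.96):
    K=K0.copy();K[0,0]*=s;K[1,1]*=s;w["K"]=K;print(s);c=fit(w["pixels"],T,w,(516,-258),show=False)
for dz in(5,10):
    w["K"]=K0;T2=T.copy();T2[2,3]+=dz;print("cam up",dz);fit(w["pixels"],T2,w,(516,-258),show=False)
```

```text
8.65 [ 512.14680274 -250.98345932  260.10567577] 57.076103250593334
1
best [ 516.38 -258.52  119.18] [np.float64(8.5), np.float64(49.2), np.float64(66.0), np.float64(82.9)]
0.99
best [ 515.96 -258.26  120.39] [np.float64(7.9), np.float64(49.4), np.float64(67.3), np.float64(83.4)]
0.98
best [ 515.53 -258.02  121.85] [np.float64(7.5), np.float64(49.0), np.float64(69.1), np.float64(83.7)]
0.97
best [ 515.06 -257.72  123.22] [np.float64(6.9), np.float64(49.7), np.float64(69.5), np.float64(84.1)]
0.96
best [ 514.62 -257.54  123.89] [np.float64(6.0), np.float64(51.0), np.float64(69.7), np.float64(84.2)]
cam up 5
best [ 516.84 -258.91  121.14] [np.float64(7.5), np.float64(49.1), np.float64(68.3), np.float64(83.6)]
cam up 10
best [ 517.32 -259.21  123.05] [np.float64(6.5), np.float64(49.6), np.float64(69.7), np.float64(84.1)]
```

Emit:
play_rows --moves '[[[0,-6,3,0,0,0,0],[0,-9,4.3,0,0,0,0],[0,-9,4,-5,0,0,0],[0,-5.5,3,-12,0,0,0],[0,0,0,-18,0,0,0],[0,0,0,-18,0,0,0],[0,0,0,-12,0,0,0],[0,0,0,-5,0,0,0]]]'

```text
t: 9.65
eef_pos: [482.2, -236.9, 189.2]
tcp_rot: [-2.76, -1.5, 0.001]
wrist_force: [1.0, -0.5, -1.2]
finger_gap: 13.8
```

```bash
cat >> h.py <<'E'
def avg(n=6,cam="side"):
    L=[]
    for i in range(n): L.append(observe());p=read_camera(cam)
    m=lambda k:np.mean([l[k] for l in L],0).round(2)
    print("t",L[-1]["t"],"pos",m("eef_pos"),"F",m("wrist_force"),"+-",np.std([l["wrist_force"] for l in L],0).round(2),"M",m("ft_torque"),"gap",m("finger_gap"),"yaw",yawx(L[-1]).round(2))
    return p
E
python3 - <<'E'
from h import *
b=avg();a=read_camera("top");w=read_camera("wrist")
def crop(p,c,h,s): x,y=c; return cv2.resize(p["pixels"][y-h:y+h,x-h:x+h],(s,s),interpolation=cv2.INTER_CUBIC)
print(proj(b,(516.2,-258.4,119)),proj(b,(516.2,-258.4,163)),proj(a,(516.2,-258.4,163)))
cv2.imwrite("pics/d1.png",np.hstack([crop(b,(318,225),40,400),cv2.resize(w["pixels"][200:340,187:327],(400,400),interpolation=cv2.INTER_CUBIC)])[:,:,::-1])
E
```

```text
t 9.9 pos [ 482.51 -237.1   189.85] F [ 0.24 -0.57 -0.78] +- [0.5  0.45 0.53] M [0.03 0.04 0.01] gap 13.78 yaw 57.04
[321.75599536 233.99268626] [324.00303662 222.26956198] [352.68439732 174.02462821]
```

View pics/d1.png

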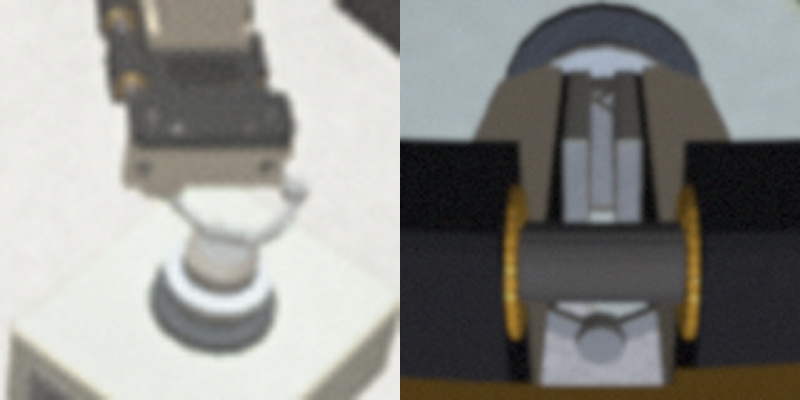

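The side view shows the ring hanging level just above the spindle. In the wrist view the heel and boss are centred on one line (crop x about 602). Descending past the taper, stopping short of the collar.

Emit:
play_rows --moves '[[[0,0,0.3,-12,0,0,0],[0,0,0,-12,0,0,0],[0,0,0,-10,0,0,0],[0,0,0,-6,0,0,0],[0,0,0,-4,0,0,0],[0,0,0,-4,0,0,0],[0,0,0,-3,0,0,0],[0,0,0,-2,0,0,0]]]'

```text
t: 11.05
eef_pos: [482.6, -236.8, 137.0]
tcp_rot: [2.76, 1.5, 0.0]
wrist_force: [-0.3, 0.4, -0.8]
finger_gap: 13.9
```

Run:
```python
from h import *
b=avg()
```

```text
t 11.3 pos [ 482.56 -236.82  137.  ] F [-0.02  0.1  -1.24] +- [0.38 0.21 0.45] M [0.01 0.05 0.  ] gap 13.8 yaw 57.04
```

Emit:
play_rows --moves '[[[0,0,0,-1,0,0,0],[0,0,0,-1,0,0,0],[0,0,0,-1,0,0,0],[0,0,0,-1,0,0,0],[0,0,0,-1,0,0,0],[0,0,0,0,0,0,0],[0,0,0,0,0,0,0],[0,0,0,0,0,0,0]]]'

```text
t: 12.35
eef_pos: [482.5, -236.8, 132.1]
tcp_rot: [2.76, 1.5, -0.0]
wrist_force: [-0.7, 0.6, 1.0]
finger_gap: 13.6
```

Run:
```python
from h import *
b=avg(8)
```

```text
t 12.7 pos [ 482.55 -236.82  132.06] F [-0.52  0.18  0.77] +- [0.53 0.56 0.49] M [ 0.05  0.13 -0.  ] gap 13.76 yaw 57.04
```

Collar contact is felt, about 1.7 N over the baseline. Pressing 4 mm further, slowly.

Emit:
play_rows --moves '[[[0,0,0,-1,0,0,0],[0,0,0,-1,0,0,0],[0,0,0,-1,0,0,0],[0,0,0,-1,0,0,0],[0,0,0,0,0,0,0],[0,0,0,0,0,0,0],[0,0,0,0,0,0,0],[0,0,0,0,0,0,0]]]'

```text
t: 13.75
eef_pos: [482.6, -236.8, 128.1]
tcp_rot: [2.76, 1.5, 0.0]
wrist_force: [-2.0, -0.4, 2.0]
finger_gap: 13.5
```

Run:
```python
from h import *
b=avg(12);a=read_camera("top");
cv2.imwrite("pics/d2.png",cv2.resize(b["pixels"][205:285,278:358],(500,500),interpolation=cv2.INTER_CUBIC)[:,:,::-1])
```

```text
t 14.3 pos [ 482.56 -236.82  128.04] F [-1.16  0.35  2.25] +- [0.52 0.41 0.5 ] M [0.05 0.13 0.01] gap 13.7 yaw 57.04
```

The collar is about 4.4 mm down at 3.2 N, which matches the spring law. I'll go slightly deeper, to about 6 mm, so there is margin below the groove's upper edge.

Emit:
play_rows --moves '[[[0,0,0,-0.5,0,0,0],[0,0,0,-0.5,0,0,0],[0,0,0,-0.4,0,0,0],[0,0,0,0,0,0,0],[0,0,0,0,0,0,0],[0,0,0,0,0,0,0],[0,0,0,0,0,0,0],[0,0,0,0,0,0,0]]]'

```text
t: 15.4
eef_pos: [482.6, -236.8, 127.1]
tcp_rot: [2.76, 1.5, 0.0]
wrist_force: [-4.0, 1.8, 8.3]
finger_gap: 13.9
```

Run:
```python
from h import *
b=avg(12)
```

```text
t 15.95 pos [ 482.56 -236.83  127.1 ] F [-3.6   1.69  8.75] +- [0.46 0.58 0.38] M [ 0.19  0.47 -0.01] gap 13.82 yaw 57.05
```

The force rose to 9.7 N, well under 20 N, with 4 N of side force toward the robot. The collar is at its firm stop and the ring leans lightly on the spindle. I'll back off 0.8 mm and shift 1 mm towards the eyes.

Emit:
play_rows --moves '[[[0,0,0,0.4,0,0,0],[0,-0.4,0.3,0.4,0,0,0],[0,-0.4,0.3,0,0,0,0],[0,0,0,0,0,0,0],[0,0,0,0,0,0,0],[0,0,0,0,0,0,0],[0,0,0,0,0,0,0],[0,0,0,0,0,0,0]]]'

```text
t: 17.0
eef_pos: [481.8, -236.2, 127.5]
tcp_rot: [2.76, 1.5, 0.0]
wrist_force: [2.4, -1.6, 3.3]
finger_gap: 13.7
```

Run:
```python
from h import *
b=avg(10);w=read_camera("wrist")
cv2.imwrite("pics/e1.png",np.hstack([cv2.resize(b["pixels"][205:265,290:350],(400,400),interpolation=cv2.INTER_CUBIC),cv2.resize(w["pixels"][200:340,187:327],(400,400),interpolation=cv2.INTER_CUBIC)])[:,:,::-1])
```

```text
t 17.45 pos [ 481.77 -236.21  127.44] F [ 2.   -1.31  2.56] +- [0.44 0.5  0.5 ] M [-0.26 -0.46 -0.02] gap 13.69 yaw 57.04
```

View pics/e1.png

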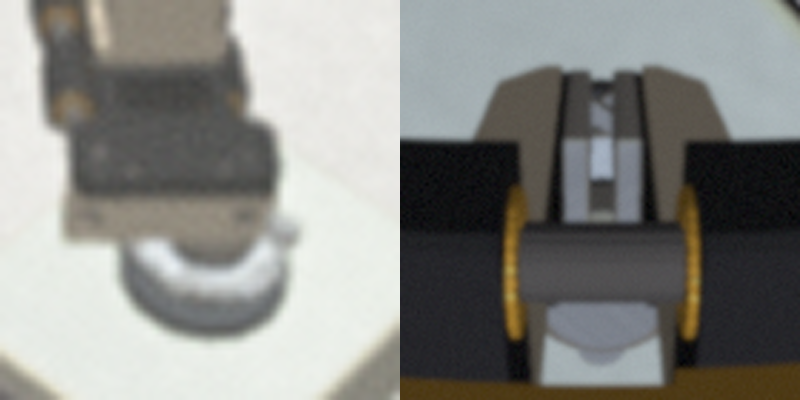

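The side view shows the ring pressed on the collar around the spindle. The lateral force has now reversed to 2.4 N forward. I'll centre it by 0.4 mm and then open.

Emit:
play_rows --moves '[[[0,0.3,-0.2,0,0,0,0],[0,0,0,0,0,0,0],[0,0,0,0,0,0,0],[35,0,0,0,0,0,0],[60,0,0,0,0,0,0],[80,0,0,0,0,0,0],[100,0,0,0,0,0,0],[100,0,0,0,0,0,0]]]'

```text
t: 18.55
eef_pos: [481.7, -236.2, 127.1]
tcp_rot: [-2.759, -1.5, 0.001]
wrist_force: [0.3, 0.7, -0.1]
finger_gap: 59.4
```

Emit:
play_rows --moves '[[[100,0,0,0,0,0,0],[100,0,0,0,0,0,0],[100,0,0,0,0,0,0],[100,0,0,0,0,0,0],[100,0,0,0,0,0,0],[100,0,0,0,0,0,0],[100,0,0,0,0,0,0],[100,0,0,0,0,0,0]]]'

```text
t: 19.55
eef_pos: [482.0, -236.4, 127.4]
tcp_rot: [-2.76, -1.5, 0.0]
wrist_force: [-0.2, 0.6, 0.0]
finger_gap: 92.9
```

Run:
```python
from h import *
b=avg(4)
```

```text
t 19.7 pos [ 482.05 -236.4   127.43] F [-0.41 -0.03 -0.14] +- [0.16 0.84 0.11] M [-0.01  0.01 -0.01] gap 93.1 yaw 57.05
```

Emit:
play_rows --moves '[[[100,0,0,4,0,0,0],[100,0,0,14,0,0,0],[100,0,0,22,0,0,0],[100,0,0,24,0,0,0],[100,8,-4,24,0,0,0],[100,9,-4,22,0,0,0],[100,8,-4,15,0,0,0],[100,5,-2.6,8,0,0,0]]]'

```text
t: 20.75
eef_pos: [512.5, -251.2, 262.0]
tcp_rot: [2.759, 1.499, 0.001]
wrist_force: [-0.7, 0.1, 0.6]
finger_gap: 93.1
```

Run:
```python
from h import *
b=avg(4);o=observe();w=read_camera("wrist");T=wcam(w,o);print(o["eef_pos"])
im=np.hstack([cv2.resize(w["pixels"][130:240,202:312],(440,440),interpolation=cv2.INTER_CUBIC),cv2.resize(b["pixels"][205:275,275:345],(360,440)[:1]*2,interpolation=cv2.INTER_CUBIC) if 0 else cv2.resize(b["pixels"][205:283,288:351],(355,440),interpolation=cv2.INTER_CUBIC)])
cv2.imwrite("pics/g1.png",im[:,:,::-1]);np.savez("v6.npz",T=T,px=w["pixels"],b=b["pixels"])
```

```text
t 20.9 pos [ 512.49 -251.25  261.62] F [-0.08  0.14  0.07] +- [0.43 0.17 0.44] M [-0.01  0.03  0.02] gap 93.1 yaw 57.05
[ 511.70600599 -250.80992392  260.08838061]
```

View pics/g1.png

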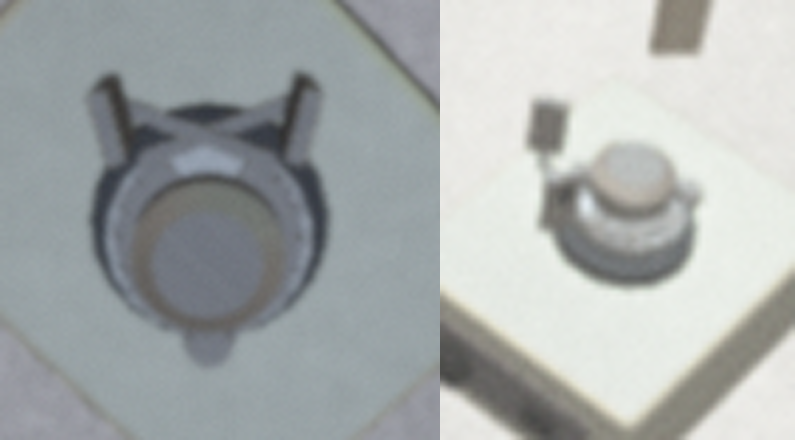

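The view shows the ring contracted around the spindle under the tip, eyes apart at crop (107,124) and (306,125), heel at (208,350). I'll check spread, level and height numerically.

Run:
```python
from h import *
from scipy.optimize import least_squares
d=np.load("v6.npz");T=d["T"];w=read_camera("wrist");o=observe();print(o["t"],o["eef_pos"]);T=wcam(w,o)
w["K"]=np.array(w["K"])*np.array([[.985,1,1],[1,.985,1],[1,1,1]])
px=lambda x,y:np.array([202+(x-1.5)/4,130+(y-1.5)/4])
# top-strip ends & mid of both eyes, heel
obs=np.array([px(107,124),px(306,125),px(208,347)])
for z in(99,):
    l=watz(w,T,obs[0],z+44);r=watz(w,T,obs[1],z+44);h=watz(w,T,obs[2],z+8);m=(l+r)/2
    print(z,"eye sep",np.linalg.norm(l-r).round(1),"m-h",np.hypot(*(h-m)[:2]).round(1),"yaw",np.degrees(np.arctan2(*(h-m)[[1,0]])).round(1),"eye yaw",np.degrees(np.arctan2(*(r-l)[[1,0]])).round(1)-90,"centre",(h-(h-m)/np.hypot(*(h-m)[:2])*29).round(1))
def P(v):
    R=Ro.from_euler("zyx",[v[3],v[4],v[5]]).as_matrix()
    return [wproj(w,T,R@np.array(q)+v[:3]) for q in((-36,-22.5,44),(-36,22.5,44),(29,0,8))]
f=lambda v:np.r_[(np.array(P(v))-obs).ravel(),(v[0]-515.7)/1.,(v[1]+258.2)/1.,(v[2]-99)/3]
s=least_squares(f,[515.7,-258.2,99,np.radians(-33),0,0],x_scale=[1,1,1,.02,.02,.02]);print(s.x[:3].round(1),np.degrees(s.x[3:]).round(1),np.abs(s.fun).max().round(2))
```

```text
21.05 [ 511.60792654 -250.77342079  259.83447125]
99 eye sep 45.7 m-h 67.3 yaw -33.2 eye yaw -33.4 centre [ 516.1 -258.2  122.5]
[ 515.7 -258.1   99.7] [-33.2  -1.9  -1.4] 0.47
```

Run:
```python
from h import *
print(finish_job(),observe()["t"])
```

```text
the job is handed in; nothing more can be done
the job is handed in; nothing more can be done
```

The snap ring is in the groove of the small white drive's spindle and I have handed the job in at about 21 s. I took the ring off its stub by its eyes and spread it to the stop. I then lowered it over the spindle, pressed the collar down, opened the fingers, and moved the arm clear before handing in.

**Pressing force:** The collar was first felt at about 1.7 N. The last small step pressed it against its firm stop: 9.7 N, under the 20 N limit, with 4 N of side force. I backed off 0.8 mm and shifted 1 mm towards the eyes, which dropped the force to about 3.6 N. It left a smaller side force the other way, so I shifted back about 0.4 mm before opening.

**Last checks:**
- **Seating:** The eyes are 45.7 mm apart, close to fully contracted (46 mm). A ring clamped outside the groove would show about 33 mm.
- **Position:** The ring's centre is within about 0.5 mm of the spindle axis, and its height is about where the groove should be.
- **Level:** The rough pose fit gave a tilt of up to about 2°, which is within its own error. I did not measure level any more closely than that.
- **Arm clear:** The wrist force read about zero with the fingers open and away.

**Not checked or disagreeing:**
- The collar's held-down height was only inferred from the ring sitting in the groove.
- The travel did not agree: the force readings put the collar only about 5 mm down when the stop was felt, against the stated 7 mm.
- The wrist camera's scale was about 2% off, which I allowed for.
- I did not look at the jar or the dishes again at the end; the arm's path stayed well above them.

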